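# Put up the dishcloth rail that fits

### The arm

A 7-joint arm with a two-finger parallel gripper is mounted at the origin on a cart in front of the work surface, level with it; the furniture and walls round the work are solid. World frame = base frame: x ahead of the robot, y to its left, z up, the work surface at z = 0. Lengths are in m, angles in rad, forces in N, time in s.
With the tool pointing down it reaches from about 0.425 to 1.025 m from the base axis. Payload 9.4 kg.
Tool frame: the origin (TCP) lies midway between the tips of the shut fingers; the grasp point (between the pads) lies 19 mm behind it; z points along the fingers, y is the line along which they close (so a half turn about z gives the same grasp; the last joint's range is limited). The gripper opens to 85 mm and grips with 20 to 120 N. Pads are 22 mm wide; open, the fingers measure 114 mm over their backs; the gripper's body (76 mm by 85 mm) begins 54 mm behind the grasp point. The pads swing forward as they close: fully open they stand 13 mm farther back than shut.
Start: joints at [-1.22, 0.599, -0.003, 1.599, 0.002, 0.943, -0.08], TCP at [0.301, 0.66, 0.231] pointing down, gripper open.
Joint ranges: [-2.57, 2.57], [-0.35, 1.97], [-1.29, 1.29], [0.11, 2.56], [-1.05, 4.19], [0.11, 1.86], [-2.63, 2.63]. Speed limits (rad/s): [2.22, 2.22, 3.01, 3.01, 3.14, 3.14, 3.14].

### API

Orientations are given as a unit quaternion [x, y, z, w].
In Python, from cell import status, eyes, manip gives the robot as it stands. The module is installed in compiled form; this text tells all that it offers.
- The arm moves only by the shell command python3 -m jog 'ROWS' [OPENING] [FORCE]. ROWS is JSON, a list of rows, each an object with "offset": the shift along the tool's x, y, z in mm, a list of three; "turn": the turn about the tool's z in degrees. A call has 1 to 12 rows; each row shifts and turns the commanded pose from where the row before left it, along the tool's axes as they then stand; what a row does not reach is not made up. A row lasts 1/10 s, in which the tool goes at most 50 mm and 8.59 degrees, less where a joint would pass 70% of its speed; a pose out of reach is approached as far as the arm can. A call with a gripper value outside its range is refused whole. OPENING is the closure, from -1 (fully open) to 1 (shut), set as the call begins (- or left out, the last holds). The fingers move at their own pace and stop on an object; FORCE is the grip in N (left out, the last holds). Time passes only in rows, so rows that do not move let the fingers close. It gives the time, the measured TCP pose, the force, the opening and the grip force at its end, in the units of the state.
- status.get_obs(): the state, without advancing time (a new reading comes with each control period).
- eyes.camera(name): name is "side" or "top" or "wrist"; returns the picture (384x512x3 uint8, red, green, blue); there is no depth.
- eyes.camera_model(name): a dict with "intrinsics" (3x3 intrinsics, pixels), "extrinsics" (4x4, takes a point from world to camera coordinates). Camera axes: x right, y down, z forward; pixel columns grow to the right and rows downward; lengths in m; the calibration is good to about 2 mm. The wrist camera is an equidistant fisheye: a pixel r from the principal point sees the ray r / f radians off the axis. A picture is of the moment at which its call begins: read the wrist's pose just before it. camera_model takes no time and is no camera call; for the wrist camera it gives the pose at the moment of the call.
- manip.close_job(): hands the job in; it is judged then, once.
The state is a dict: "clock": time; "q": joint angles; "joint_vel": joint speeds; "joint_torque": joint torques, N m; "ee_pos": TCP position; "eef_rot": TCP orientation; "wrist_force": force on the tool from outside, world axes, zero at the start; "ft_torque": the same for the moment, N m; "width": opening from 0.0 (shut) to 1.0 (fully open); "grip_force": force on a finger pad.
Only numpy, scipy, OpenCV 4.12 (cv2) and the standard library are available. Lean on these libraries where they do the work, as an engineer would, in place of code of your own. Each camera call takes 0.05 s, during which the arm holds its last target. There are 200 camera calls.

### The job

Find the one of the three wooden rails that fits between the end stops of the dishcloth stand, lift it by one end out of its groove in the rack and lay it flat on the table. Let go, take it again near its middle and set it across the stand's two posts so that both ends lie down in the saddles; leave it there. Set it down rather than letting it fall, leave the other two rails in their grooves and do not knock the other things on the table about.

Things in the scene. Friction and masses are not known exactly. Their poses are not given: they have to be found in the camera images.
- rack: Fixed wooden block, 120 (x) x 212 (y) x 34 mm high, with three open-topped grooves along its x, at y = -72, 0, +72 mm, 28 mm wide, floor 12 mm above the table. One rail lies in each, its top flush with the block's top, so it can be gripped only at its ends, which stick out beyond the block (x = +-60 mm), their undersides 12 mm above the table. Origin: under its centre, on the table.
- stand_seat (a point): Where the centre of the right rail comes to lie: midway between the two posts of the fixed dark wooden dishcloth stand, 131 mm above the table. x axis along the stand (from post to post), z up.
- rail_short_center (a point): Centre of the short rail: square wooden bar 170 x 22 x 22 mm, 56 g, x axis along it. Falls between the posts.
- rail_mid_center (a point): Centre of the middle-length rail: square wooden bar 215 x 22 x 22 mm, about 70 g, x axis along it. It is the one that fits; either end may go either way. In the rack it sticks out about 47 mm at each end of the block.
- rail_long_center (a point): Centre of the long rail: square wooden bar 260 x 22 x 22 mm, 86 g, x axis along it. Too long for the stand.
- spice_jar: Bystander: small spice jar, diameter 46, 106 mm high, origin under its centre.
- mustard_jar: Bystander: squat jar with green lid, diameter 68, 84 mm high, origin under its centre.
- pick_jar: Bystander: clear plastic jar with black cap lying on its side, 38 x 90 x 38 mm, origin under its centre.
- rail_mid: The middle-length rail again; this origin lies under its centre, on its underside. The table between rack and stand, in front of the fixed white power strip (world x 0.37 to 0.48, y -0.03 to 0.20 m), is always free for laying it down.
- stand: Fixed stand: foot plank 290 x 70 x 16 mm and two posts, each topped by a saddle: a ledge 120 mm above the table, 24 mm deep along x, between cheeks 30 mm apart, with a stop at the outer end. The stops are 223 mm apart inside, the ledges leave a gap of 175 mm. Cheeks and stops rise to 146 mm. Origin under its centre, on the table; x from post to post.

How it is judged:
By the outcome, as a careful person would: the job done as asked, in the order asked, and still so for the second after the job is handed in, with the robot touching nothing.
It also fails if it takes over 64 s, if anything falls off the work surface, if the arm or the gripper's body presses on something with over 40 N, if the wrist force passes 120 N, or if a joint passes its speed limit or range.

## Working session

There is one attempt and no reset: what is moved stays moved. The work goes in short steps, Python scripts to look and compute and a shell command to move; the robot and the scene stay as the last step left them, time stands still between calls to the robot, and variables do not carry over. Pictures are saved under pics/ and viewed, at most 10 in all, crops included, and the job is handed in when it is done.

```bash
mkdir -p pics; cat > h.py <<'E'
import numpy as np, cv2
from cell import status, eyes, manip
from scipy.spatial.transform import Rotation as R
def shot(n,f):
    m=eyes.camera_model(n); im=eyes.camera(n); cv2.imwrite('pics/'+f,im[:,:,::-1]); return im,m
def ray(m,u,v,fish=False):
    K=np.array(m['intrinsics']);E=np.array(m['extrinsics'])
    a=(u-K[0,2])/K[0,0];b=(v-K[1,2])/K[1,1]
    if fish:
        r=np.hypot(a,b); s=np.sin(r)/r if r>1e-9 else 1; d=np.array([a*s,b*s,np.cos(r)])
    else: d=np.array([a,b,1.])
    Rt=E[:3,:3]; return -Rt.T@E[:3,3], Rt.T@d
def onz(m,u,v,z,fish=False):
    c,d=ray(m,u,v,fish); return c+d*(z-c[2])/d[2]
def proj(m,p):
    K=np.array(m['intrinsics']);E=np.array(m['extrinsics']); q=E[:3,:3]@np.array(p)+E[:3,3]; q=K@q; return q[:2]/q[2]
E
python3 - <<'E'
from h import *
o=status.get_obs(); print({k:np.round(v,3) for k,v in o.items()})
a,m=shot('top','top0.png'); print(m)
b,m2=shot('side','side0.png'); print(m2)
E
```

```text
{'clock': np.float64(0.0), 'q': array([-1.22 ,  0.6  , -0.003,  1.6  ,  0.002,  0.943, -0.08 ]), 'joint_vel': array([ 0.001,  0.001,  0.   , -0.001, -0.001, -0.   , -0.   ]), 'joint_torque': array([ 2.0000e-03, -7.7646e+01,  1.5660e+00, -2.5800e+01,  1.2000e-02,
        9.0000e-03,  0.0000e+00]), 'ee_pos': array([0.301, 0.659, 0.23 ]), 'eef_rot': array([ 0.212,  0.977, -0.001, -0.   ]), 'wrist_force': array([ 0.56 ,  0.13 , -0.556]), 'ft_torque': array([-0.001,  0.015, -0.021]), 'grip_force': np.float64(0.0), 'width': np.float64(1.004)}
{'intrinsics': array([[481.2138759 ,   0.        , 256.37395385],
       [  0.        , 481.2138759 , 183.67265061],
       [  0.        ,   0.        ,   1.        ]]), 'extrinsics': array([[-0.2973648 , -0.95473353, -0.00761983,  0.24770922],
       [-0.7420326 ,  0.23612356, -0.62740201,  0.4880397 ],
       [ 0.60080096, -0.18091311, -0.77865824,  1.64849125],
       [ 0.        ,  0.        ,  0.        ,  1.        ]])}
{'intrinsics': array([[484.95533127,   0.        , 247.97024293],
       [  0.        , 484.95533127, 182.59493241],
       [  0.        ,   0.        ,   1.        ]]), 'extrinsics': array([[ 0.99410845, -0.10832644,  0.00371151, -0.57670553],
       [-0.05895454, -0.56912378, -0.82013565,  0.15801547],
       [ 0.09095468,  0.81508497, -0.5721571 ,  1.81364261],
       [ 0.        ,  0.        ,  0.        ,  1.        ]])}
```

View pics/top0.png

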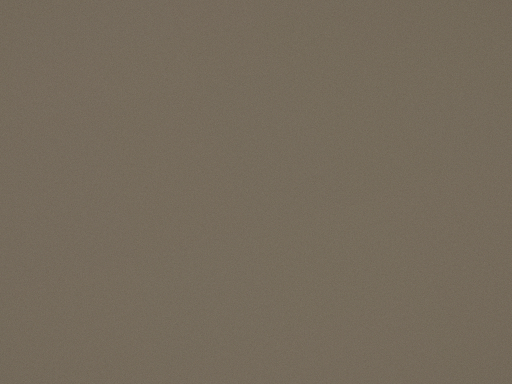

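View pics/side0.png

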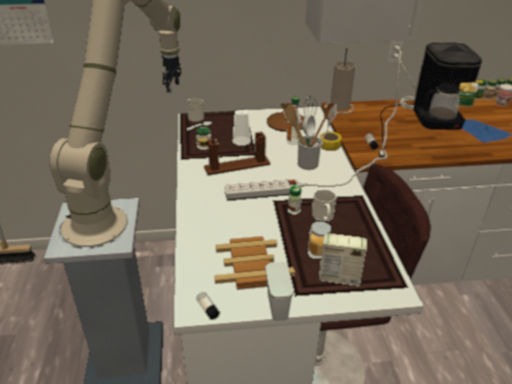

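The top view is blank grey, so it is of no use. The side view shows the rack with rails at about (250,260), the power strip at (262,188) and the stand at (238,155). I'll enlarge the side view.

```bash
python3 - <<'E'
from h import *
im=cv2.imread('pics/side0.png'); c=im[120:325,185:335]
c=cv2.resize(c,None,fx=2.9*1,fy=2.9,interpolation=cv2.INTER_CUBIC)
cv2.imwrite('pics/crop0.png',c)
m=eyes.camera_model('side')
for n,u,v,z in [('rackc',250,260,.034),('postL',213,150,.146),('postR',260,140,.146),('footL',207,170,.016),('footR',270,163,.016),('strip',262,188,.03)]: print(n,onz(m,u,v,z).round(3))
E
```

```text
rackc [ 0.556 -0.282  0.034]
postL [0.464 0.253 0.146]
postR [0.665 0.314 0.146]
footL [0.435 0.305 0.016]
footR [0.714 0.333 0.016]
strip [0.651 0.129 0.03 ]
```

View pics/crop0.png

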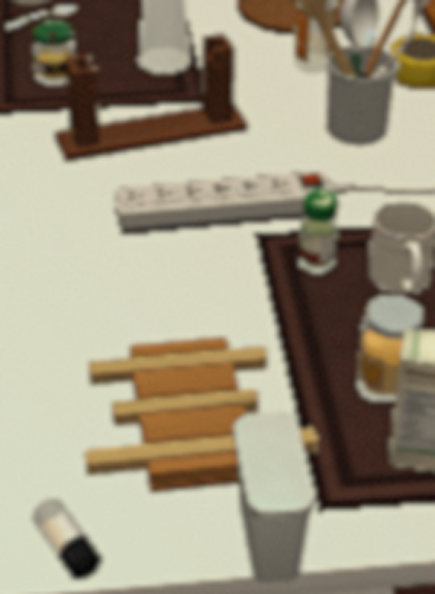

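The rail lengths in the crop read as follows:

| Rail | Crop pixels | Position |
|---|---|---|
| Middle-length | x 90–265 at y≈360 | far groove (+y) |
| Short | 113–257 | middle groove |
| Long | 87–318 | near groove |

The stand runs from (60,140) to (245,115). I'll go over the stand first for a wrist view, then on to the rack.

```bash
python3 -m jog '[{"offset":[-35,-23,-17],"turn":0},{"offset":[-35,-23,-17],"turn":0},{"offset":[-35,-23,-17],"turn":0},{"offset":[-35,-23,-17],"turn":0},{"offset":[-35,-23,-17],"turn":0},{"offset":[-35,-23,-17],"turn":0},{"offset":[-35,-23,-17],"turn":0},{"offset":[-35,-23,-17],"turn":0},{"offset":[-35,-23,-17],"turn":0},{"offset":[-30,-20,-17],"turn":0}]'
python3 -m jog '[{"offset":[0,0,0],"turn":-8.2},{"offset":[0,0,0],"turn":-8.2},{"offset":[0,0,0],"turn":-8.2},{"offset":[0,0,0],"turn":0},{"offset":[0,0,0],"turn":0}]'
python3 - <<'E'
from h import *
im,m=shot('wrist','w1.png'); print(m); o=status.get_obs(); print(o['ee_pos'],o['eef_rot'],o['q'])
E
```

```text
clock: 1.1
ee_pos: [0.5214, 0.3075, 0.4018]
eef_rot: [0.213, 0.977, -0.0, 0.0]
wrist_force: [0.3, 0.1, -0.4]
width: 0.999
grip_force: 0.0
clock: 1.6
ee_pos: [0.5205, 0.3098, 0.401]
eef_rot: [0.001, 1.0, -0.0, -0.0]
wrist_force: [-0.7, 0.1, 0.0]
width: 1.002
grip_force: 0.0
{'intrinsics': array([[297.31863964,   0.        , 255.68699717],
       [  0.        , 297.31863964, 198.25812382],
       [  0.        ,   0.        ,   1.        ]]), 'extrinsics': array([[ 2.57539336e-03,  9.99996600e-01, -4.10286450e-04,
        -3.11383246e-01],
       [ 9.49383564e-01, -2.31616867e-03,  3.14110623e-01,
        -5.87496563e-01],
       [ 3.14108604e-01, -1.19847762e-03, -9.49386301e-01,
         3.78573705e-01],
       [ 0.00000000e+00,  0.00000000e+00,  0.00000000e+00,
         1.00000000e+00]])}
[0.52046011 0.30988915 0.40104784] [ 1.18996767e-03  9.99999263e-01 -1.51225296e-04 -1.85572137e-04] [-0.61492957  0.30819016 -0.02162394  1.66251316  0.00714344  1.1714443
  0.93010071]
```

View pics/w1.png

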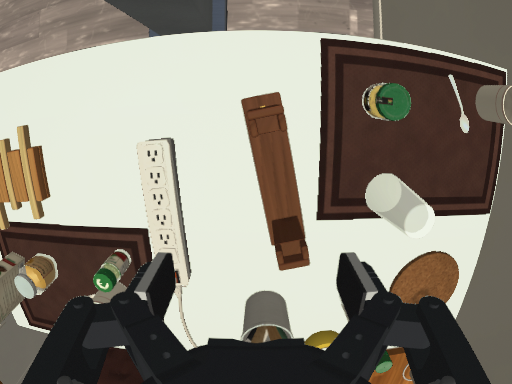

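The wrist view shows the stand's foot plank from (262,97) to (293,268), nearer post saddle around (265,120), and farther post top around (290,230). I'll segment it and enlarge.

```bash
python3 - <<'E'
from h import *
im=cv2.imread('pics/w1.png'); c=im[85:275,225:325]
cv2.imwrite('pics/crop1.png',cv2.resize(c,None,fx=3.1,fy=3.1,interpolation=cv2.INTER_CUBIC))
m=eyes.camera_model('wrist')
hsv=cv2.cvtColor(im,cv2.COLOR_BGR2HSV)
mk=((hsv[...,1]>70)&(hsv[...,2]<170)).astype(np.uint8); mk[:,:225]=0; mk[:,316:]=0; mk[275:]=0; mk[:85]=0
cs,_=cv2.findContours(mk,cv2.RETR_EXTERNAL,cv2.CHAIN_APPROX_NONE)
c=max(cs,key=cv2.contourArea); print(cv2.contourArea(c),cv2.boundingRect(c))
for z in (.016,.146):
    P=np.array([onz(m,u,v,z,True)[:2] for u,v in c[:,0]],np.float32)
    print(z,cv2.minAreaRect(P)); 
    A=cv2.approxPolyDP(c,4,True)[:,0]
    print([(tuple(a),onz(m,*a,z,True)[:2].round(3).tolist()) for a in A])
E
```

```text
6156.5 (242, 92, 67, 178)
0.016 ((0.5958361029624939, 0.3526684045791626), (0.3487774729728699, 0.0694962665438652), 11.563985824584961)
[((np.int32(276), np.int32(92)), [0.419, 0.346]), ((np.int32(243), np.int32(99)), [0.432, 0.288]), ((np.int32(271), np.int32(243)), [0.708, 0.34]), ((np.int32(279), np.int32(268)), [0.767, 0.358]), ((np.int32(308), np.int32(264)), [0.758, 0.418])]
0.146 ((0.557362973690033, 0.342293381690979), (0.26288068294525146, 0.0523807592689991), 11.563994407653809)
[((np.int32(276), np.int32(92)), [0.424, 0.337]), ((np.int32(243), np.int32(99)), [0.434, 0.294]), ((np.int32(271), np.int32(243)), [0.642, 0.333]), ((np.int32(279), np.int32(268)), [0.686, 0.346]), ((np.int32(308), np.int32(264)), [0.68, 0.392])]
```

View pics/crop1.png

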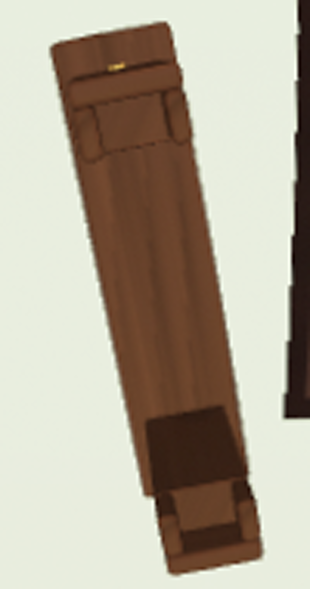

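The crop shows the near saddle with its stop's outer edge at (70,78)–(180,65) and inner edge at (75,107)–(185,92). The far saddle's outer edge is at (170,573)–(262,558), inner edge at (182,553)–(240,545). The plank's near edge is (51,48)–(165,24).

```bash
python3 - <<'E'
from h import *
m=eyes.camera_model('wrist')
f=lambda a,z:onz(m,a[0]/3.1+225-.3,a[1]/3.1+85-.3,z,True)[:2]
mid=lambda a,b,z:(f(a,z)+f(b,z))/2
ax=np.array([np.cos(np.radians(11.56)),np.sin(np.radians(11.56))])
nf=mid((51,48),(165,24),.016); print('foot near',nf,'center',nf+.145*ax)
no=mid((70,78),(180,65),.146); fo=mid((170,573),(262,558),.146)
ni=mid((75,107),(185,92),.146); fi=mid((182,553),(240,545),.146)
d=fo-no; print('outer',no,fo,np.linalg.norm(d),np.degrees(np.arctan2(d[1],d[0])),(no+fo)/2)
d=fi-ni; print('inner',ni,fi,np.linalg.norm(d),np.degrees(np.arctan2(d[1],d[0])),(ni+fi)/2)
# rack far rail near/far ends from wrist and side
s=eyes.camera_model('side')
for u,v in [(216,247.6),(276.4,242.4)]: print('side rail',onz(s,u,v,.034)[:2])
for u,v in [(23,126),(41,217)]: print('wrist rail',onz(m,u,v,.034,True)[:2])
E
```

```text
foot near [0.42711693 0.31704169] center [0.56917566 0.34609882]
outer [0.44553583 0.32269037] [0.68516226 0.37052123] 0.24435347193033932 11.288221413039095 [0.56534905 0.3466058 ]
inner [0.45764251 0.32484833] [0.6752569  0.36739879] 0.22173534640695725 11.063539944875815 [0.5664497  0.34612356]
side rail [ 0.44681219 -0.20955418]
side rail [ 0.6571419  -0.20494924]
wrist rail [ 0.44475598 -0.18677725]
wrist rail [ 0.65210903 -0.1765583 ]
```

```bash
python3 -m jog '[{"offset":[2,-45,14],"turn":0},{"offset":[2,-45,14],"turn":0},{"offset":[2,-45,14],"turn":0},{"offset":[2,-45,14],"turn":0},{"offset":[2,-45,14],"turn":0},{"offset":[2,-45,14],"turn":0},{"offset":[2,-45,14],"turn":0},{"offset":[2,-45,14],"turn":0},{"offset":[2,-45,14],"turn":0},{"offset":[2,-45,14],"turn":0},{"offset":[2,-45,14],"turn":0}]'
python3 -m jog '[{"offset":[0,0,0],"turn":0},{"offset":[0,0,0],"turn":0},{"offset":[0,0,0],"turn":0}]' 0
python3 - <<'E'
from h import *
im,m=shot('wrist','w2.png'); np.savez('w2.npz',**m); print(status.get_obs()['ee_pos'])
E
```

```text
clock: 2.75
ee_pos: [0.4992, -0.1866, 0.2469]
eef_rot: [0.0, 1.0, -0.0, 0.0]
wrist_force: [0.9, 0.0, 0.1]
width: 1.002
grip_force: 0.0
clock: 3.05
ee_pos: [0.4997, -0.184, 0.2474]
eef_rot: [-0.001, 1.0, 0.0, 0.0]
wrist_force: [0.2, -0.4, 0.1]
width: 0.513
grip_force: 0.0
[ 0.49979182 -0.18363481  0.24758483]
```

View pics/w2.png

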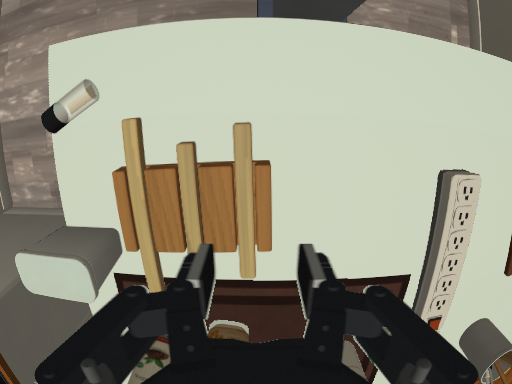

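The wrist view shows the middle-length rail from its near end (243,123) to its far end (247,278). The short rail ends at (186,143) and the long one at (132,119). I'll turn the rail into metres.

```bash
python3 - <<'E'
from h import *
im=cv2.imread('pics/w2.png'); m=np.load('w2.npz')
g=im[:,:,:].astype(int)
for v in (130,140,152): print(v,[tuple(g[v,u]) for u in range(228,260,2)])
print([tuple(g[v,243]) for v in range(112,134,2)]); print([tuple(g[v,247]) for v in range(264,288,2)])
for u,v in [(234.5,124),(251.5,124),(239,278),(255,278),(243,124),(247,278)]: print(u,v,onz(m,u,v,.034,True)[:2].round(4))
E
```

```text
130 [(np.int64(191), np.int64(212), np.int64(204)), (np.int64(192), np.int64(213), np.int64(205)), (np.int64(171), np.int64(192), np.int64(188)), (np.int64(87), np.int64(133), np.int64(159)), (np.int64(99), np.int64(148), np.int64(170)), (np.int64(102), np.int64(151), np.int64(173)), (np.int64(101), np.int64(150), np.int64(172)), (np.int64(97), np.int64(145), np.int64(167)), (np.int64(95), np.int64(140), np.int64(161)), (np.int64(95), np.int64(140), np.int64(161)), (np.int64(99), np.int64(146), np.int64(169)), (np.int64(75), np.int64(117), np.int64(146)), (np.int64(181), np.int64(202), np.int64(194)), (np.int64(191), np.int64(213), np.int64(205)), (np.int64(192), np.int64(212), np.int64(204)), (np.int64(192), np.int64(213), np.int64(205))]
140 [(np.int64(192), np.int64(213), np.int64(205)), (np.int64(192), np.int64(213), np.int64(205)), (np.int64(189), np.int64(210), np.int64(202)), (np.int64(82), np.int64(127), np.int64(155)), (np.int64(100), np.int64(149), np.int64(171)), (np.int64(101), np.int64(150), np.int64(173)), (np.int64(100), np.int64(150), np.int64(173)), (np.int64(98), np
[... 1671 characters left out ...]
int64(96), np.int64(150), np.int64(173)), (np.int64(97), np.int64(150), np.int64(173)), (np.int64(96), np.int64(150), np.int64(173)), (np.int64(97), np.int64(150), np.int64(173)), (np.int64(96), np.int64(150), np.int64(173)), (np.int64(96), np.int64(150), np.int64(173)), (np.int64(96), np.int64(150), np.int64(173)), (np.int64(149), np.int64(177), np.int64(183)), (np.int64(18), np.int64(21), np.int64(35)), (np.int64(16), np.int64(19), np.int64(31)), (np.int64(15), np.int64(19), np.int64(30)), (np.int64(16), np.int64(21), np.int64(32))]
234.5 124 [ 0.4437 -0.2088]
251.5 124 [ 0.4438 -0.1885]
239 278 [ 0.6565 -0.207 ]
255 278 [ 0.6564 -0.1842]
243 124 [ 0.4438 -0.1986]
247 278 [ 0.6564 -0.1956]
```

```bash
python3 -m jog '[{"offset":[14,-5,30],"turn":-0.8},{"offset":[14,-5,40],"turn":0},{"offset":[14,-5,40],"turn":0},{"offset":[0,0,40],"turn":0},{"offset":[0,0,40],"turn":0},{"offset":[0,0,20],"turn":0},{"offset":[0,0,0],"turn":0},{"offset":[0,0,0],"turn":0}]'
python3 - <<'E'
from h import *
im,m=shot('wrist','w3.png'); np.savez('w3.npz',**m); print(status.get_obs()['ee_pos'])
E
```

```text
clock: 3.9
ee_pos: [0.458, -0.1997, 0.0378]
eef_rot: [-0.008, 1.0, 0.0, -0.0]
wrist_force: [0.2, -0.1, 0.3]
width: 0.496
grip_force: 0.0
[ 0.45834118 -0.20002437  0.03837243]
```

View pics/w3.png

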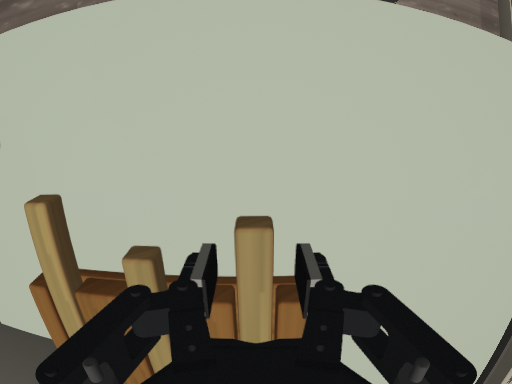

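The rail is centred between the pads, with the rail at u≈254 and the pads at 212 and 300. I'll go down and grip.

```bash
python3 - <<'E'
from h import *
m=np.load('w3.npz'); print(onz(m,254,217,.034,True))
E
python3 -m jog '[{"offset":[0,0,16],"turn":0},{"offset":[0,0,15],"turn":0},{"offset":[0,0,0],"turn":0}]'
python3 -m jog '[{"offset":[0,0,0],"turn":0},{"offset":[0,0,0],"turn":0},{"offset":[0,0,0],"turn":0},{"offset":[0,0,0],"turn":0},{"offset":[0,0,0],"turn":0}]' 1 100
```

```text
[ 0.43613539 -0.20051401  0.034     ]
clock: 4.25
ee_pos: [0.458, -0.2002, 0.0068]
eef_rot: [-0.008, 1.0, -0.0, 0.0]
wrist_force: [-0.6, -0.9, 0.0]
width: 0.5
grip_force: 0.0
clock: 4.75
ee_pos: [0.4581, -0.2006, 0.0077]
eef_rot: [-0.008, 1.0, -0.0, 0.001]
wrist_force: [-0.6, 1.3, 6.7]
width: 0.238
grip_force: 97.4
```

Gripped, with an opening of 20 mm. I'll lift, and work out where the strip and tray edges are.

```bash
python3 -m jog '[{"offset":[0,0,-10],"turn":0},{"offset":[0,0,-15],"turn":0},{"offset":[0,0,-20],"turn":0},{"offset":[0,0,-25],"turn":0},{"offset":[0,0,-25],"turn":0},{"offset":[0,0,-15],"turn":0},{"offset":[0,0,0],"turn":0},{"offset":[0,0,0],"turn":0}]'
python3 - <<'E'
from h import *
m=np.load('w2.npz')
for n,u,v,z in [('strip near L',440,172,.0),('strip L far',414,315,0),('tray corner R',410,275,.0),('tray mid',330,277,0)]: print(n,onz(m,u,v,z,True).round(3))
im,m=shot('side','s4.png'); print(status.get_obs()['q'].round(2))
s=eyes.camera('side')[130:320,190:330]; cv2.imwrite('pics/s4c.png',cv2.resize(s[:,:,::-1],None,fx=3,fy=3,interpolation=cv2.INTER_CUBIC))
E
```

```text
clock: 5.55
ee_pos: [0.4576, -0.2005, 0.117]
eef_rot: [-0.008, 1.0, -0.0, 0.001]
wrist_force: [-0.4, 0.3, -0.7]
width: 0.234
grip_force: 97.7
strip near L [0.505 0.101 0.   ]
strip L far [0.784 0.121 0.   ]
tray corner R [0.687 0.084 0.   ]
tray mid [ 0.68  -0.065  0.   ]
[ 0.23  0.51  0.1   2.22 -0.12  0.41  2.01]
```

View pics/s4c.png

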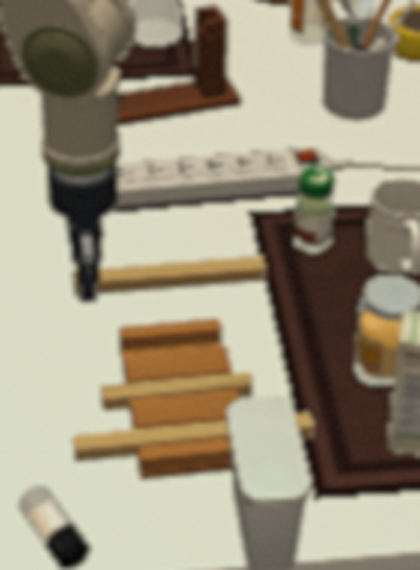

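The middle rail hangs level at (80–265, 270) in the crop, and the other two are undisturbed. I gripped so low that the fingertips would reach the table before the rail does. I'll put it back down the same path, take it 7 mm higher, then lift again.

```bash
python3 -m jog '[{"offset":[0,0,30],"turn":0},{"offset":[0,0,35],"turn":0},{"offset":[0,0,20],"turn":0},{"offset":[0,0,12],"turn":0},{"offset":[0,0,8],"turn":0},{"offset":[0,0,5],"turn":0},{"offset":[0,0,0],"turn":0},{"offset":[0,0,0],"turn":0}]'
```

```text
clock: 6.45
ee_pos: [0.4576, -0.2006, 0.0069]
eef_rot: [-0.008, 1.0, -0.0, 0.0]
wrist_force: [0.1, -0.4, -0.9]
width: 0.235
grip_force: 98.5
```

```bash
python3 -m jog '[{"offset":[0,0,0],"turn":0},{"offset":[0,0,0],"turn":0},{"offset":[0,0,0],"turn":0},{"offset":[0,0,-4],"turn":0},{"offset":[0,0,-4],"turn":0},{"offset":[0,0,0],"turn":0}]' 0.2
python3 -m jog '[{"offset":[0,0,0],"turn":0},{"offset":[0,0,0],"turn":0},{"offset":[0,0,0],"turn":0},{"offset":[0,0,0],"turn":0},{"offset":[0,0,0],"turn":0}]' 1 100
python3 -m jog '[{"offset":[0,0,-10],"turn":0},{"offset":[0,0,-15],"turn":0},{"offset":[0,0,-20],"turn":0},{"offset":[0,0,-20],"turn":0},{"offset":[0,0,-15],"turn":0},{"offset":[0,0,0],"turn":0},{"offset":[0,0,0],"turn":0}]'
python3 - <<'E'
from h import *
im,m=shot('wrist','w5.png'); np.savez('w5.npz',**m)
E
```

```text
clock: 7.05
ee_pos: [0.4577, -0.2006, 0.0149]
eef_rot: [-0.008, 1.0, -0.0, 0.0]
wrist_force: [-0.4, 0.6, 0.1]
width: 0.4
grip_force: 0.0
clock: 7.55
ee_pos: [0.4576, -0.2006, 0.0147]
eef_rot: [-0.008, 1.0, -0.0, 0.0]
wrist_force: [-1.4, 0.2, 7.6]
width: 0.232
grip_force: 98.5
clock: 8.25
ee_pos: [0.4575, -0.2004, 0.0945]
eef_rot: [-0.008, 1.0, -0.0, 0.0]
wrist_force: [-0.1, 0.8, 0.0]
width: 0.234
grip_force: 98.0
```

View pics/w5.png

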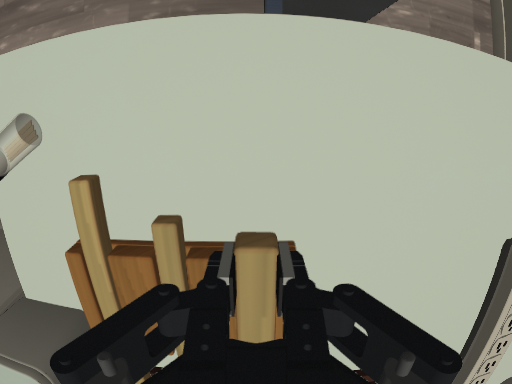

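The rail is held squarely in the pads at (257,240–340). I'll carry it to y≈-0.035, clear of strip and tray, and lower it.

```bash
python3 -m jog '[{"offset":[2,20,0],"turn":0},{"offset":[2,40,0],"turn":0},{"offset":[2,45,0],"turn":0},{"offset":[2,40,0],"turn":0},{"offset":[0,20,10],"turn":0},{"offset":[0,0,25],"turn":0},{"offset":[0,0,25],"turn":0},{"offset":[0,0,15],"turn":0},{"offset":[0,0,0],"turn":0},{"offset":[0,0,0],"turn":0}]'
python3 -m jog '[{"offset":[0,0,5],"turn":0},{"offset":[0,0,5],"turn":0},{"offset":[0,0,3],"turn":0},{"offset":[0,0,2],"turn":0},{"offset":[0,0,0],"turn":0},{"offset":[0,0,0],"turn":0}]'
```

```text
clock: 9.3
ee_pos: [0.4476, -0.0356, 0.0225]
eef_rot: [-0.008, 1.0, 0.0, -0.003]
wrist_force: [1.1, -0.3, -0.7]
width: 0.236
grip_force: 98.1
clock: 9.9
ee_pos: [0.4485, -0.0355, 0.0093]
eef_rot: [-0.008, 1.0, 0.001, -0.002]
wrist_force: [-0.2, 0.3, -0.4]
width: 0.229
grip_force: 98.1
```

```bash
for i in 1; do python3 -m jog '[{"offset":[0,0,2],"turn":0},{"offset":[0,0,2],"turn":0},{"offset":[0,0,0],"turn":0},{"offset":[0,0,0],"turn":0}]'; done
python3 -m jog '[{"offset":[0,0,1.5],"turn":0},{"offset":[0,0,0],"turn":0},{"offset":[0,0,0],"turn":0}]'
```

```text
clock: 10.3
ee_pos: [0.4489, -0.0355, 0.0055]
eef_rot: [-0.008, 1.0, 0.001, -0.003]
wrist_force: [-0.4, -0.4, -0.2]
width: 0.23
grip_force: 98.1
clock: 10.6
ee_pos: [0.4493, -0.0356, 0.0043]
eef_rot: [-0.008, 1.0, 0.001, -0.003]
wrist_force: [0.3, -0.4, -0.9]
width: 0.23
grip_force: 98.1
```

```bash
python3 -m jog '[{"offset":[0,0,1],"turn":0},{"offset":[0,0,0],"turn":0},{"offset":[0,0,0],"turn":0}]'; python3 -m jog '[{"offset":[0,0,1],"turn":0},{"offset":[0,0,0],"turn":0},{"offset":[0,0,0],"turn":0}]'
```

```text
clock: 10.9
ee_pos: [0.4495, -0.0355, 0.0037]
eef_rot: [-0.008, 1.0, 0.001, -0.003]
wrist_force: [0.1, -0.3, -0.0]
width: 0.234
grip_force: 98.2
clock: 11.2
ee_pos: [0.4497, -0.0356, 0.003]
eef_rot: [-0.008, 1.0, 0.001, -0.004]
wrist_force: [-1.4, 0.3, 2.6]
width: 0.234
grip_force: 98.7
```

```bash
python3 -m jog '[{"offset":[0,0,0],"turn":0},{"offset":[0,0,0],"turn":0},{"offset":[0,0,0],"turn":0},{"offset":[0,0,-10],"turn":0},{"offset":[0,0,-30],"turn":0},{"offset":[0,0,-45],"turn":0},{"offset":[-15,0,-45],"turn":0},{"offset":[-25,0,-40],"turn":0},{"offset":[-20,0,-20],"turn":0},{"offset":[0,0,0],"turn":0},{"offset":[0,0,0],"turn":0},{"offset":[0,0,0],"turn":0}]' 0
python3 - <<'E'
from h import *
im,m=shot('wrist','w6.png'); np.savez('w6.npz',**m)
im=cv2.imread('pics/w6.png')
hsv=cv2.cvtColor(im,cv2.COLOR_BGR2HSV)
mk=(cv2.inRange(hsv,(12,80,80),(28,255,255))); mk[:,:195]=0; mk[:,330:]=0
cs,_=cv2.findContours(mk,cv2.RETR_EXTERNAL,cv2.CHAIN_APPROX_NONE)
for c in cs:
    if cv2.contourArea(c)>300:
        P=np.array([onz(m,u,v,.022,True)[:2] for u,v in c[:,0]],np.float32)
        print(cv2.boundingRect(c),cv2.minAreaRect(P))
E
```

```text
clock: 12.4
ee_pos: [0.5097, -0.0348, 0.1915]
eef_rot: [-0.008, 1.0, 0.001, -0.005]
wrist_force: [-1.1, 0.5, -0.2]
width: 0.499
grip_force: 0.0
(246, 111, 20, 176) ((0.5411311388015747, -0.03397113084793091), (0.21145781874656677, 0.021157734096050262), 0.8279643058776855)
```

View pics/w6.png

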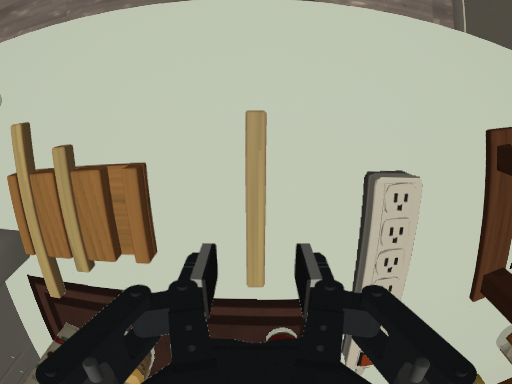

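The rail lies flat on the table at (256,111–287), clear of the strip and tray; the other two are still in their grooves. Its centre comes to (0.541,-0.034), yaw 0.8°. I'll take it at the middle.

```bash
python3 -m jog '[{"offset":[-15,0,30],"turn":0},{"offset":[-16,1,40],"turn":0},{"offset":[0,0,45],"turn":0},{"offset":[0,0,35],"turn":0},{"offset":[0,0,20],"turn":0},{"offset":[0,0,12],"turn":0},{"offset":[0,0,0],"turn":0},{"offset":[0,0,0],"turn":0}]'
```

```text
clock: 13.25
ee_pos: [0.54, -0.0337, 0.0101]
eef_rot: [-0.007, 1.0, 0.001, -0.004]
wrist_force: [-0.3, -0.8, 0.7]
width: 0.5
grip_force: 0.0
```

```bash
python3 -m jog '[{"offset":[-1,0,5],"turn":0},{"offset":[0,0,0],"turn":0},{"offset":[0,0,0],"turn":0}]'
python3 -m jog '[{"offset":[0,0,0],"turn":0},{"offset":[0,0,0],"turn":0},{"offset":[0,0,0],"turn":0},{"offset":[0,0,0],"turn":0},{"offset":[0,0,0],"turn":0}]' 1 100
python3 -m jog '[{"offset":[0,0,-10],"turn":0},{"offset":[0,0,-25],"turn":0},{"offset":[0,0,-40],"turn":0},{"offset":[0,0,-45],"turn":0},{"offset":[0,0,-45],"turn":0},{"offset":[0,0,-35],"turn":0},{"offset":[0,0,-20],"turn":0},{"offset":[0,0,0],"turn":0},{"offset":[0,0,0],"turn":0}]'
```

```text
clock: 13.55
ee_pos: [0.542, -0.033, 0.0057]
eef_rot: [-0.008, 1.0, 0.001, -0.003]
wrist_force: [0.5, 0.3, 0.8]
width: 0.5
grip_force: 0.0
clock: 14.05
ee_pos: [0.542, -0.0331, 0.006]
eef_rot: [-0.008, 1.0, 0.001, -0.003]
wrist_force: [-1.5, 0.9, 8.8]
width: 0.229
grip_force: 98.6
clock: 14.95
ee_pos: [0.5431, -0.0329, 0.2255]
eef_rot: [-0.008, 1.0, 0.001, -0.004]
wrist_force: [-0.7, -0.3, -1.0]
width: 0.229
grip_force: 98.0
```

```bash
python3 -m jog '[{"offset":[-2,20,0],"turn":0},{"offset":[-3,40,0],"turn":0},{"offset":[-4,45,0],"turn":0},{"offset":[-4,45,0],"turn":0},{"offset":[-4,45,0],"turn":0},{"offset":[-4,45,0],"turn":0},{"offset":[-4,45,0],"turn":0},{"offset":[-3,45,0],"turn":0},{"offset":[-3,35,0],"turn":0},{"offset":[0,14,0],"turn":0}]'
python3 -m jog '[{"offset":[0,0,0],"turn":-3.5},{"offset":[0,0,0],"turn":-3.5},{"offset":[0,0,0],"turn":-3.5},{"offset":[0,0,0],"turn":0},{"offset":[0,0,0],"turn":0},{"offset":[0,0,0],"turn":0}]'
cat > meas.py <<'E'
from h import *
from scipy.ndimage import map_coordinates
def pf(m,p):
    K=np.array(m['intrinsics']);E=np.array(m['extrinsics']); q=E[:3,:3]@np.array(p)+E[:3,3]
    r=np.hypot(q[0],q[1]); th=np.arctan2(r,q[2]); s=th/r
    return K[0,0]*q[0]*s+K[0,2], K[1,1]*q[1]*s+K[1,2]
def edge(im,m,p,n,z,half=.015,ch=None):
    """strongest step along n through p (plane z): offset in m, signed step"""
    t=np.arange(-half,half,.0005); uv=np.array([pf(m,[*(p+n*a),z]) for a in t])
    I=im.astype(float)@ch
    s=map_coordinates(I,[uv[:,1],uv[:,0]],order=1,mode='nearest')
    k=4; g=np.array([s[i:i+k].mean()-s[i-k:i].mean() for i in range(k,len(s)-k+1)])
    i=np.argmax(abs(g)); return t[i+k]-.00025, g[i]
E
cat > m7.py <<'E'
from meas import *
im,m=shot('wrist','w7.png'); o=status.get_obs(); T=np.array(o['ee_pos']); X=R.from_quat(o['eef_rot']).as_matrix()[:,0]
print('tcp',T.round(4),'yaw',np.degrees(np.arctan2(-X[1],-X[0])).round(2))
g=np.array([1,1,1.])/3; tan=np.array([1,0,-1.])*-1
im2=im
C=np.array([.567,.346]); y=np.radians(11.4); a=np.array([np.cos(y),np.sin(y)]); b=np.array([-a[1],a[0]])
for sgn in (1,-1):
    for s in (-.14,-.13,-.08,-.06,-.04):
        print('plank side',sgn,s,[np.round(v,4) for v in edge(im,m,C+a*s+b*sgn*.035,b*sgn,.016,ch=g)],np.round(pf(m,[*(C+a*s+b*sgn*.035),.016])))
for l in (-.025,-.018,0,.018,.025): print('plank end',l,[np.round(v,4) for v in edge(im,m,C-a*.145+b*l,-a,.016,ch=g)],np.round(pf(m,[*(C-a*.145+b*l),.016])))
# rail
zr=T[2]+.016; yr=np.arctan2(-X[1],-X[0]); a=np.array([np.cos(yr),np.sin(yr)]); b=np.array([-a[1],a[0]]); C=T[:2]-.001*a
rb=np.array([1.,0,-1])
for l in (-.006,0,.006): print('rail end',l,[np.round(v,4) for v in edge(im,m,C-a*.1075+b*l,-a,zr,ch=rb)],np.round(pf(m,[*(C-a*.1075+b*l),zr])))
for sgn in (1,-1):
    for s in (-.1,-.08,-.06): print('rail side',sgn,s,[np.round(v,4) for v in edge(im,m,C+a*s+b*sgn*.011,b*sgn,zr,half=.008,ch=rb)])
E
python3 m7.py
```

```text
clock: 15.95
ee_pos: [0.5672, 0.3502, 0.223]
eef_rot: [-0.01, 1.0, 0.0, -0.005]
wrist_force: [-0.3, -0.3, -1.4]
width: 0.233
grip_force: 98.1
clock: 16.55
ee_pos: [0.5685, 0.3454, 0.2252]
eef_rot: [-0.098, 0.995, 0.001, -0.004]
wrist_force: [-0.4, -0.2, 0.0]
width: 0.228
grip_force: 98.1
tcp [0.5685 0.3456 0.2253] yaw 11.3
plank side 1 -0.14 [np.float64(0.0048), np.float64(127.7889)] [286.  54.]
plank side 1 -0.13 [np.float64(0.0023), np.float64(113.5518)] [286.  63.]
plank side 1 -0.08 [np.float64(-0.0002), np.float64(115.8993)] [285. 104.]
plank side 1 -0.06 [np.float64(-0.0007), np.float64(127.3316)] [285. 121.]
plank side 1 -0.04 [np.float64(-0.0002), np.float64(102.0133)] [285. 138.]
plank side -1 -0.14 [np.float64(0.0038), np.float64(114.4325)] [225.  55.]
plank side -1 -0.13 [np.float64(0.0013), np.float64(122.8424)] [225.  63.]
plank side -1 -0.08 [np.float64(-0.0007), np.float64(121.4041)] [226. 104.]
plank side -1 -0.06 [np.float64(-0.0007), np.float64(128.9599)] [226. 121.]
plank side -1 -0.04 [np.float64(-0.0002), np.float64(123.134)] [226. 138.]
plank end -0.025 [np.floa
[... 198 characters left out ...]
[np.float64(0.0078), np.float64(65.5557)] [271.  50.]
plank end 0.025 [np.float64(0.0068), np.float64(64.0676)] [277.  50.]
rail end -0.006 [np.float64(-0.0022), np.float64(-71.2976)] [241.  40.]
rail end 0 [np.float64(-0.0017), np.float64(-72.9356)] [255.  39.]
rail end 0.006 [np.float64(-0.0022), np.float64(-66.2909)] [269.  40.]
rail side 1 -0.1 [np.float64(0.0033), np.float64(-47.8392)]
rail side 1 -0.08 [np.float64(0.0013), np.float64(-50.7774)]
rail side 1 -0.06 [np.float64(0.0013), np.float64(-50.7991)]
rail side -1 -0.1 [np.float64(0.0028), np.float64(-50.8424)]
rail side -1 -0.08 [np.float64(0.0008), np.float64(-43.4724)]
rail side -1 -0.06 [np.float64(0.0008), np.float64(-48.6091)]
```

```bash
python3 -m jog '[{"offset":[20,-20,0],"turn":0},{"offset":[40,-30,0],"turn":0},{"offset":[20,-20,0],"turn":0},{"offset":[0,0,0],"turn":0},{"offset":[0,0,0],"turn":0},{"offset":[0,0,0],"turn":0}]'
cat > m8.py <<'E'
from meas import *
im,m=shot('wrist','w8.png'); o=status.get_obs(); T=np.array(o['ee_pos']); X=R.from_quat(o['eef_rot']).as_matrix()[:,0]
print('tcp',T.round(4),'yaw',np.degrees(np.arctan2(-X[1],-X[0])).round(2))
g=np.array([1,1,1.])/3
C=np.array([.567,.346]); y=np.radians(11.4); a=np.array([np.cos(y),np.sin(y)]); b=np.array([-a[1],a[0]])
for l in (-.025,-.018,0,.018,.025): print('plank end',l,[np.round(v,4) for v in edge(im,m,C-a*.145+b*l,-a,.016,ch=g)],np.round(pf(m,[*(C-a*.145+b*l),.016])))
for s in (-.14,-.12,-.08):
    print('plank side+',s,[np.round(v,4) for v in edge(im,m,C+a*s+b*.035,b,.016,ch=g)])
for l in (-.01,0,.01):
    t=np.arange(-.14,-.09,.001); print('stop prof',l,[int(im[int(round(v)),int(round(u))].sum()/3) for u,v in [pf(m,[*(C+a*k+b*l),.146]) for k in t]])
zr=T[2]+.016; yr=np.arctan2(-X[1],-X[0]); a=np.array([np.cos(yr),np.sin(yr)]); b=np.array([-a[1],a[0]]); C=T[:2]
rb=np.array([1.,0,-1])
for l in (-.006,0,.006): print('rail end',l,[np.round(v,4) for v in edge(im,m,C-a*.1075+b*l,-a,zr,ch=rb)],np.round(pf(m,[*(C-a*.1075+b*l),zr])))
for sgn in (1,-1):
    for s in (-.1,-.08,-.06): print('rail side',sgn,s,[np.round(v,4) for v in edge(im,m,C+a*s+b*sgn*.011,b*sgn,zr,half=.008,ch=rb)])
E
python3 m8.py
```

```text
clock: 17.2
ee_pos: [0.5046, 0.2626, 0.226]
eef_rot: [-0.1, 0.995, 0.001, -0.003]
wrist_force: [-0.1, 0.4, -1.0]
width: 0.231
grip_force: 98.1
tcp [0.5046 0.2626 0.2259] yaw 11.44
plank end -0.025 [np.float64(0.0008), np.float64(117.8005)] [292. 116.]
plank end -0.018 [np.float64(0.0008), np.float64(122.9758)] [298. 116.]
plank end 0 [np.float64(0.0013), np.float64(130.2333)] [313. 117.]
plank end 0.018 [np.float64(0.0008), np.float64(124.8553)] [328. 117.]
plank end 0.025 [np.float64(0.0013), np.float64(130.6268)] [333. 117.]
plank side+ -0.14 [np.float64(-0.0012), np.float64(110.8792)]
plank side+ -0.12 [np.float64(-0.0007), np.float64(98.206)]
plank side+ -0.08 [np.float64(0.0043), np.float64(1.507)]
stop prof -0.01 [78, 78, 78, 75, 52, 38, 37, 37, 36, 36, 38, 38, 35, 40, 39, 39, 42, 70, 73, 75, 76, 75, 76, 75, 75, 74, 68, 61, 71, 71, 72, 73, 72, 72, 72, 72, 72, 72, 71, 72, 71, 71, 70, 70, 64, 52, 69, 69, 70, 70, 71]
stop prof 0 [234, 234, 234, 234, 234, 234, 234, 234, 53, 37, 37, 37, 36, 41, 40, 40, 52, 68, 72, 76, 75, 76, 76, 75, 74, 74, 70, 56, 70, 71, 71, 72, 73, 72, 73, 74, 7
[... 178 characters left out ...]
5, 74, 75, 74, 74, 65, 50, 36, 35, 32, 30, 31, 29, 30, 31, 32, 33, 33, 33, 34, 35, 34, 35, 35, 35, 99, 212, 233, 234, 234]
rail end -0.006 [np.float64(-0.0012), np.float64(-71.9842)] [240.  42.]
rail end 0 [np.float64(-0.0007), np.float64(-71.7786)] [255.  42.]
rail end 0.006 [np.float64(-0.0012), np.float64(-66.215)] [269.  42.]
rail side 1 -0.1 [np.float64(0.0003), np.float64(-73.7415)]
rail side 1 -0.08 [np.float64(0.0003), np.float64(-69.6196)]
rail side 1 -0.06 [np.float64(-0.0002), np.float64(-59.6556)]
rail side -1 -0.1 [np.float64(-0.0007), np.float64(-66.9043)]
rail side -1 -0.08 [np.float64(-0.0007), np.float64(-69.1375)]
rail side -1 -0.06 [np.float64(-0.0007), np.float64(-69.77)]
```

```bash
python3 -m jog '[{"offset":[-20,20,0],"turn":0},{"offset":[-35,29,0],"turn":0},{"offset":[-20,20,0],"turn":0},{"offset":[0,0,15],"turn":0},{"offset":[0,0,25],"turn":0},{"offset":[0,0,20],"turn":0},{"offset":[0,0,0],"turn":0},{"offset":[0,0,0],"turn":0},{"offset":[0,0,0],"turn":0}]'
python3 -c "
from h import *
o=status.get_obs();T=o['ee_pos'];M=R.from_quat(o['eef_rot']).as_matrix();print(T.round(4),M.round(4).tolist())
d=np.array([.5645,.3455,T[2]])-T;print('tool offs mm',(M.T@d*1000).round(1))"
```

```text
clock: 18.15
ee_pos: [0.5641, 0.3441, 0.1666]
eef_rot: [-0.099, 0.995, 0.001, -0.003]
wrist_force: [0.4, -0.3, 0.0]
width: 0.225
grip_force: 98.0
[0.5641 0.3441 0.1666] [[-0.9803, -0.1972, -0.0061], [-0.1973, 0.9803, 0.0017], [0.0056, 0.0029, -1.0]]
tool offs mm [-0.7  1.3  0. ]
```

```bash
python3 -m jog '[{"offset":[-0.7,1.3,6],"turn":0},{"offset":[0,0,6],"turn":0},{"offset":[0,0,5],"turn":0},{"offset":[0,0,0],"turn":0},{"offset":[0,0,0],"turn":0}]'
python3 -m jog '[{"offset":[0,0,5],"turn":0},{"offset":[0,0,5],"turn":0},{"offset":[0,0,4],"turn":0},{"offset":[0,0,0],"turn":0},{"offset":[0,0,0],"turn":0}]'
python3 -c "
from h import *
o=status.get_obs();print(o['ft_torque'].round(2),o['wrist_force'].round(2))"
```

```text
clock: 18.65
ee_pos: [0.5637, 0.3454, 0.1485]
eef_rot: [-0.099, 0.995, 0.001, -0.004]
wrist_force: [-0.4, 0.3, -1.1]
width: 0.23
grip_force: 98.0
clock: 19.15
ee_pos: [0.5636, 0.3454, 0.1345]
eef_rot: [-0.099, 0.995, 0.001, -0.004]
wrist_force: [0.2, 0.7, -0.3]
width: 0.231
grip_force: 98.0
[ 0.01 -0.04 -0.03] [ 0.16  0.67 -0.33]
```

No contact with the rail already between stops and cheeks. I'll lower gently to contact.

```bash
python3 -m jog '[{"offset":[0,0,3],"turn":0},{"offset":[0,0,3],"turn":0},{"offset":[0,0,0],"turn":0},{"offset":[0,0,0],"turn":0}]'
python3 -m jog '[{"offset":[0,0,1],"turn":0},{"offset":[0,0,0],"turn":0},{"offset":[0,0,0],"turn":0}]'
python3 -m jog '[{"offset":[0,0,1],"turn":0},{"offset":[0,0,0],"turn":0},{"offset":[0,0,0],"turn":0}]'
```

```text
clock: 19.55
ee_pos: [0.5635, 0.3455, 0.1286]
eef_rot: [-0.099, 0.995, 0.001, -0.004]
wrist_force: [0.0, 0.7, 0.3]
width: 0.224
grip_force: 98.0
clock: 19.85
ee_pos: [0.5636, 0.3456, 0.1277]
eef_rot: [-0.099, 0.995, 0.001, -0.004]
wrist_force: [0.0, 0.1, -1.0]
width: 0.228
grip_force: 98.0
clock: 20.15
ee_pos: [0.5635, 0.3456, 0.1266]
eef_rot: [-0.099, 0.995, 0.001, -0.004]
wrist_force: [-0.5, -0.3, -0.1]
width: 0.23
grip_force: 98.0
```

```bash
python3 -m jog '[{"offset":[0,0,0.8],"turn":0},{"offset":[0,0,0],"turn":0},{"offset":[0,0,0],"turn":0}]'
python3 -m jog '[{"offset":[0,0,0.7],"turn":0},{"offset":[0,0,0],"turn":0},{"offset":[0,0,0],"turn":0}]'
```

```text
clock: 20.45
ee_pos: [0.5636, 0.3456, 0.1261]
eef_rot: [-0.099, 0.995, 0.001, -0.004]
wrist_force: [-0.5, -0.3, 2.6]
width: 0.233
grip_force: 98.6
clock: 20.75
ee_pos: [0.5636, 0.3456, 0.1261]
eef_rot: [-0.099, 0.995, 0.001, -0.003]
wrist_force: [-2.4, -1.6, 10.7]
width: 0.227
grip_force: 99.6
```

Contact comes at TCP 0.126, so the underside is at 0.120, exactly ledge height. I'll ease off, release and withdraw.

```bash
python3 -m jog '[{"offset":[0,0,-0.6],"turn":0},{"offset":[0,0,0],"turn":0}]'
python3 -m jog '[{"offset":[0,0,0],"turn":0},{"offset":[0,0,0],"turn":0},{"offset":[0,0,0],"turn":0},{"offset":[0,0,0],"turn":0},{"offset":[0,0,-8],"turn":0},{"offset":[0,0,-20],"turn":0},{"offset":[0,0,-35],"turn":0},{"offset":[0,0,-35],"turn":0},{"offset":[20,-20,-15],"turn":0},{"offset":[40,-30,0],"turn":0},{"offset":[0,0,0],"turn":0},{"offset":[0,0,0],"turn":0}]' 0
python3 - <<'E'
from meas import *
im,m=shot('wrist','w9.png'); shot('side','s9.png')
C=np.array([.5655,.3457]); y=np.radians(11.4); a=np.array([np.cos(y),np.sin(y)]); b=np.array([-a[1],a[0]])
hsv=cv2.cvtColor(im,cv2.COLOR_RGB2HSV); mk=cv2.inRange(hsv,(12,80,80),(28,255,255))
cs,_=cv2.findContours(mk,cv2.RETR_EXTERNAL,cv2.CHAIN_APPROX_NONE)
for c in cs:
    if cv2.contourArea(c)>400:
        P=np.array([onz(m,u,v,.142,True)[:2] for u,v in c[:,0]])-C
        q=np.c_[P@a,P@b]; r=cv2.minAreaRect(q.astype(np.float32))
        print(cv2.boundingRect(c),'stand frame mm/deg',np.round(np.array(r[0])*1000,1),np.round(np.array(r[1])*1000,1),round(r[2],2))
E
```

```text
clock: 20.95
ee_pos: [0.5636, 0.3456, 0.1261]
eef_rot: [-0.099, 0.995, 0.001, -0.003]
wrist_force: [-2.3, -0.4, 5.6]
width: 0.23
grip_force: 98.8
clock: 22.15
ee_pos: [0.515, 0.284, 0.2399]
eef_rot: [-0.099, 0.995, 0.002, -0.004]
wrist_force: [1.0, 1.1, 0.6]
width: 0.502
grip_force: 0.0
(287, 278, 20, 61) stand frame mm/deg [59.1 -5.8] [20.3 82. ] 86.7
(268, 144, 61, 158) stand frame mm/deg [-32.5 -13.4] [ 48.4 156.3] 89.44
(425, 128, 33, 42) stand frame mm/deg [-113.7  123.7] [33.5 40.8] 82.0
```

```bash
python3 - <<'E'
from meas import *
im=cv2.imread('pics/w9.png')[:,:,::-1]; m=eyes.camera_model('wrist')
C=np.array([.5655,.3457]); y=np.radians(11.4); a=np.array([np.cos(y),np.sin(y)]); b=np.array([-a[1],a[0]]); g=np.array([1,1,0.])/2
for s in (-.1,-.08,-.05,-.02,.02,.05,.09):
    print('side',s,[[np.round(v,4).item() for v in edge(im,m,C+a*s+b*k*.011,b*k,.142,half=.009,ch=g)] for k in (1,-1)])
for l in (-.006,0,.006): print('end',l,[np.round(v,4).item() for v in edge(im,m,C-a*.1075+b*l,-a,.142,half=.01,ch=g)])
S=cv2.imread('pics/s9.png')[:,:,::-1]; s=eyes.camera_model('side')
hsv=cv2.cvtColor(S,cv2.COLOR_RGB2HSV)
for n,k in (('near',-.1),('far',.1)):
    u,v=proj(s,[*(C+a*k),.131]); u,v=int(u),int(v); print(n,u,v,[S[w,u].tolist() for w in range(v-7,v+8)])
E
```

```text
side -0.1 [[0.0008, -106.9639], [-0.0022, -63.3228]]
side -0.08 [[0.0013, 44.2325], [-0.0022, -66.0288]]
side -0.05 [[0.0013, 41.803], [-0.0022, -66.7836]]
side -0.02 [[0.0013, 38.8788], [-0.0022, -64.0415]]
side 0.02 [[-0.0062, 71.8033], [-0.0007, 37.9504]]
side 0.05 [[-0.0062, -28.0283], [-0.0072, 151.3482]]
side 0.09 [[-0.0072, -115.5864], [-0.0022, -67.0999]]
end -0.006 [0.0003, -79.7764]
end 0 [0.0003, -85.4212]
end 0.006 [0.0003, -70.4073]
near 213 144 [[55, 32, 25], [65, 37, 27], [76, 45, 28], [95, 70, 39], [143, 115, 68], [167, 135, 81], [152, 119, 69], [110, 80, 46], [68, 42, 23], [51, 29, 18], [49, 25, 13], [49, 26, 15], [51, 28, 15], [49, 26, 15], [49, 26, 16]]
far 258 137 [[214, 210, 188], [188, 182, 162], [133, 120, 103], [95, 72, 50], [129, 101, 57], [164, 132, 78], [159, 126, 74], [118, 88, 51], [77, 52, 30], [61, 40, 22], [61, 40, 24], [57, 33, 19], [55, 30, 18], [49, 27, 15], [46, 26, 16]]
```

```bash
python3 -c "
from cell import manip; print(manip.close_job())"
```

```text
the job is handed in; nothing more can be done
None
```

The job is handed in at about 22 s: the middle-length rail was laid flat on the table, re-gripped near its middle and set across the stand, and the last camera checks show both ends level in the saddles and the gripper clear; I re-took it once in the groove to get a higher grip, and the other rails were in place when last seen (before the final carry).

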